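# Loosen the knurled ring and swing the build-plate clamp aside

## Robot

A 6-joint arm with a two-finger parallel gripper is mounted at the origin on the work surface. World frame = base frame: x ahead of the robot, y to its left, z up, the work surface at z = 0. Lengths are in m, angles in rad, forces in N, time in s.
With the tool pointing down it reaches from about 0.4 to 0.825 m from the base axis. Payload 7 kg.
Tool frame: the origin (TCP) lies at the very end of the fingers, on their centre line; the grasp point (between the pads) lies arm.hold_point_z behind it (arm.hold_point_z is the distance from the TCP to the grasp point, in m); z points along the fingers, y is the line along which they close (so a half turn about z gives the same grasp; the last joint's range is limited). The gripper opens to 88 mm and grips with 3 to 60 N. Pads are 19 mm wide; open, the fingers measure 130 mm over their backs; the gripper's body (78 mm by 193 mm) begins 47 mm behind the grasp point.
Start: joints at [-0.914, 0.359, 0.012, 0, -1.224, -0.288], TCP at [0.243, -0.63, 0.227] pointing down, gripper open.
Joint ranges: [-3.07, 3.07], [-1.43, 2.12], [-1.02, 1.25], [-3.03, 1.67], [-3.05, -0], [-3.03, 3.03]. Speed limits (rad/s): [2.39, 2.39, 3.01, 3.14, 3.14, 3.14].

## Interface

Orientations are given as [roll, pitch, yaw] about the fixed x, y, z axes, in that order (R = Rz(yaw) Ry(pitch) Rx(roll)).
In Python, from station import arm, optics, get_state gives the robot as it stands (arm), with the cameras (optics) and the readings as plain functions.
- The arm moves only by the shell command python3 nudge.py [FORCE], which reads ROWS from standard input. ROWS is a JSON list of rows, 1 to 20 of them, each written [opening, [dx, dy, dz], turn]: the finger opening in m, then dx, dy, dz in a scale on which 1.0 is 1 m, then a turn about the tool's z in normalised numbers (1 is pi/2 rad); each row is the pose to reach, as a shift and turn from the pose commanded when the command began, along the tool's axes at that moment; what a row does not reach only later rows make up. A row lasts 1/12 s, in which the tool goes at most 0.0417 m and 0.125 rad, less where a joint would pass 70% of its speed; a pose out of reach is approached as far as the arm can. The fingers move at their own pace and stop on an object; FORCE is the grip in N (left out, the last holds). Time passes only in rows, so rows that do not move let the fingers close. It prints the time, the measured TCP pose, the force, the opening and the grip force at its end. A shift or turn number past 1, either way, is cut back to 1. Input that does not fit is refused with a message, and nothing moves.
- get_state(): the state, without advancing time (a new reading comes with each control period).
- optics.grab_frame(name): name is "scene" or "top"; returns the picture (420x560x3 uint8, red, green, blue); there is no depth.
- optics.camera_params(name): a dict with "fx", "fy", "cx", "cy" (pixels), "T" (4x4, takes a point from camera to world coordinates). Camera axes: x right, y down, z forward; pixel columns grow to the right and rows downward; lengths in m; the calibration is good to about 2 mm. A picture is of the moment at which its call begins. camera_params takes no time and is no camera call.
- arm.job_done(): hands the job in; it is judged then, once.
The state is a dict: "t": time; "q": joint angles; "qd": joint speeds; "joint_efforts": joint torques, N m; "eef_pos": TCP position; "ee_rot": TCP orientation; "force": force on the tool from outside, world axes, zero at the start; "moment": the same for the moment, N m; "width": finger opening in m; "gripper_force": force on a finger pad.
Only numpy, scipy, OpenCV 4.12 (cv2) and the standard library are available. Lean on these libraries where they do the work, as an engineer would, in place of code of your own. Each camera call takes 0.05 s, during which the arm holds its last target. There are 200 camera calls.

## Task

Free the printer build plate in its jig without gripping anything: roll a fingertip along the rim of the big orange knurled ring to turn it anticlockwise (seen from above) by two full turns, stopping within a quarter turn of that. Only then push the blue clamp plate under the ring round with a fingertip, clockwise seen from above, until it no longer covers any of the black build plate. Leave the grey printed bracket and the things around the jig alone.

Things in the scene. Friction and masses are not known exactly. Their poses are not given: they have to be found in the camera images.
- jig: Fixed aluminium dock on the bench, 14 mm high, from x = -95 to +95 and y = -90 to +270 mm in its frame. Origin at bench level on the axis of the upright steel pivot post (28 mm thick) on which the ring and the clamp plate turn. The post ends 80 mm above the bench, with a red line on its top that points to -x of the jig.
- plate (a point): Centre of the top of the black build plate, fixed on the dock: 160 (x) x 150 (y) mm, top 18 mm above the bench, from y = +90 to +240 mm in the jig's frame.
- ring (a joint): Turn of the orange knurled ring in rad: 0 = tight (a stop), grows anticlockwise seen from above, two full turns = 12.57; it starts at 0, has an end stop at 25.1, and stays where it is left. Turning it takes about 0.12 N m (some 2.5 N along the rim). It rises 2 mm a turn on its thread.
- ring_top (a point): Centre of the ring's top face, on the post axis, 70 mm above the bench when tight. The ring is 110 mm across over its 40 upright ridges (each standing out 2.5 mm) and 30 mm high, so its underside is 40 mm above the bench when tight; solid but for the post.
- ring_mark (a point): White mark on the ring's top face, 45 mm from the axis; turns with the ring, and lines up with the red line on the post when the ring is at 0 or at whole turns.
- clamp (a joint): Swing of the blue clamp plate about the post in rad: 0 = along +y of the jig, over the build plate; grows clockwise seen from above, towards +x of the jig, up to a stop at 1.6. It starts between 0 and 0.2 and is clear of the build plate from 1.15 on. It is stiff (about 0.35 N m, some 3 N at 120 mm from the axis) and stays where it is left.
- clamp_end (a point): Middle of the clamp plate's free end, 150 mm from the post axis, 28 mm above the bench. The plate is 105 mm wide, flat, from 20 to 36 mm above the bench (2 mm above the build plate, 4 mm below the tight ring), with a round end about the post; its yaw turns with it. Push on its long edge, the one that faces -x of the jig when it is at 0.
- bracket: Loose grey printed angle bracket 50 x 22 x 24 mm on the build plate, beyond the clamp plate; to be left alone. Origin at the centre of its underside.
- cuff: Loose green printed ring standing on the bench, 72 mm across, 45 mm high; to be left alone. Origin at the centre of its underside.
- chess: Loose black printed chess pawn, 42 mm across, 55 mm high; to be left alone. Origin at the centre of its underside.
- reel: Loose reel of copper-coloured filament lying flat, 100 mm across, 42 mm high; to be left alone. Origin at the centre of its underside.

How it is judged:
On the way, in this order (a step that is already met when the one before it is completed fails the run):
1. the ring has been turned one full turn (value of joint ring above 6.28 rad).
2. the ring has been turned two full turns, to within a quarter turn (value of joint ring between 11 and 14.14 rad), for 0.2 s.
3. the clamp plate is swung clear of the build plate (value of joint clamp above 1.15 rad), for 0.2 s.
At the end, for the whole second after the job is handed in: The ring stands two full turns (12.57 rad, a quarter turn either way) anticlockwise of tight, the clamp plate is swung at least 1.15 rad, off the build plate, and the four loose things are within 20 mm of where they were (all of step 2 and value of joint clamp above 1.15 rad and distance of each of bracket, cuff, chess, reel from where it was at the start of the episode below 0.02 m); the robot touches nothing.
It fails at once if the ring is turned more than two and a quarter turns (value of joint ring above 14.14 rad).
It fails at once if the clamp plate is pushed round before the ring is loosened (value of joint clamp above 0.4 rad and value of joint ring below 11 rad).
It fails at once if a loose thing is lifted, knocked or moved by more than 20 mm (distance of any of bracket, cuff, chess, reel from where it was at the start of the episode above 0.02 m).
It fails at once if a loose thing is gripped or pressed (contact force between the fingers and bracket above 5 N or contact force between the fingers and cuff above 5 N or contact force between the fingers and chess above 5 N or contact force between the fingers and reel above 5 N).
It also fails if it takes over 64 s, if anything falls off the work surface, if the arm or the gripper's body presses on something with over 40 N, if the wrist force passes 120 N, or if a joint passes its speed limit or range.

## Working session

There is one attempt and no reset: what is moved stays moved. The work goes in short steps, Python scripts to look and compute and a shell command to move; the robot and the scene stay as the last step left them, time stands still between calls to the robot, and variables do not carry over. Pictures are saved under pics/ and viewed, at most 10 in all, crops included, and the job is handed in when it is done.

```bash
ls; mkdir -p pics; python3 - <<'E'
from station import arm, optics, get_state
import cv2,numpy as np
np.set_printoptions(precision=4,suppress=True)
for n in("scene","top"):
    cv2.imwrite(f"pics/{n}0.png",optics.grab_frame(n)[:,:,::-1]); c=optics.camera_params(n); print(n,c["fx"],c["fy"],c["cx"],c["cy"]);print(np.array(c["T"]))
s=get_state();print(s["t"],s["eef_pos"],s["ee_rot"],s["width"],arm.hold_point_z)
E
```

```text
nudge.py
pics
station.py
scene 393.67864399009073 393.67864399009073 281.56413728931994 210.34510627436353
[[-0.8794  0.3587 -0.313   0.7884]
 [ 0.4759  0.6786 -0.5594  0.4739]
 [ 0.0118 -0.6409 -0.7675  0.7111]
 [ 0.      0.      0.      1.    ]]
top 511.8132644750683 511.8132644750683 285.76582057148704 213.151209680026
[[ 0.0386 -0.9739  0.2236  0.2927]
 [-0.9992 -0.0385  0.0047  0.0252]
 [ 0.004  -0.2236 -0.9747  1.1639]
 [ 0.      0.      0.      1.    ]]
0.1 [ 0.2431 -0.6292  0.2257] [ 3.1401 -0.0002 -2.7729] 0.08792516863487602 0.0188
```

View pics/scene0.png

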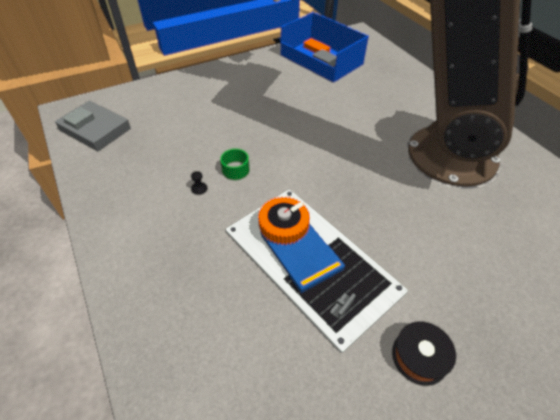

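View pics/top0.png

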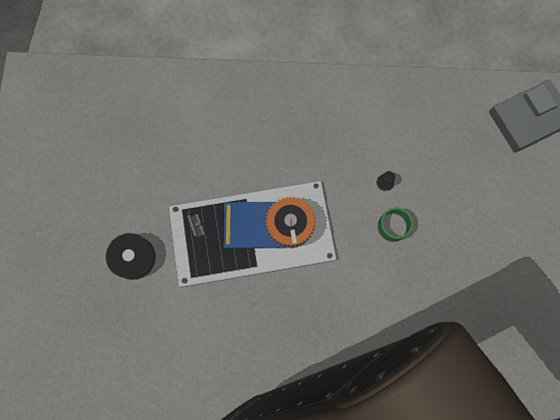

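The top view shows the ring at about (290,222) with its white mark pointing down at (293,238), so −x of the jig faces the robot. The clamp points left with a yellow end strip at (228,224). The bracket is at (197,224), the reel at (130,256), the cuff at (397,224) and the pawn at (387,180).

```bash
cat > h.py <<'E'
from station import arm, optics, get_state
import cv2,numpy as np
np.set_printoptions(precision=4,suppress=True)
def ray(n,uv,z):
    c=optics.camera_params(n);T=np.array(c["T"]);uv=np.asarray(uv,float).reshape(-1,2)
    d=np.c_[(uv[:,0]-c["cx"])/c["fx"],(uv[:,1]-c["cy"])/c["fy"],np.ones(len(uv))]@T[:3,:3].T
    return T[:3,3]+d*((z-T[2,3])/d[:,2])[:,None]
def blob(m):
    k,l,s,c=cv2.connectedComponentsWithStats(m.astype(np.uint8)); i=1+np.argmax(s[1:,4]); return l==i
def pts(m): v,u=np.nonzero(m); return np.c_[u,v]
def hsv(im): return cv2.cvtColor(im,cv2.COLOR_RGB2HSV)
def mark(im,cen,z=.07):
    # angle of white mark about ring centre (world), deg
    h=hsv(im); v,u=np.mgrid[:420,:560]; w=pts((h[...,1]<60)&(h[...,2]>185)&(np.hypot(u-290,v-222)<30))
    P=ray("top",w,z)[:,:2]-cen; r=np.hypot(*P.T); P=P[(r>.02)&(r<.05)]; m=P.mean(0)
    return len(P),np.degrees(np.arctan2(m[1],m[0])),np.hypot(*m)
E
python3 - <<'E'
from h import *
im=cv2.imread("pics/top0.png")[:,:,::-1].copy(); s2=cv2.imread("pics/scene0.png")[:,:,::-1].copy()
def meas(n,im):
    h=hsv(im);H,S,V=[h[...,i].astype(int) for i in range(3)]
    v,u=np.mgrid[:420,:560]
    o=blob((H<14)&(S>150)&(V>110)&(v>150))
    P=ray(n,cv2.convexHull(pts(o).astype(np.int32))[:,0],.07 if n=="top" else .07)[:,:2]
    c,r=cv2.minEnclosingCircle(P.astype(np.float32)*1000);print(n,"ring",c,r)
    y=blob((H>14)&(H<32)&(S>120)&(V>110)&(v>150)); Y=ray(n,pts(y),.036)[:,:2]
    print(" yellow",y.sum(),Y.mean(0),cv2.minAreaRect((Y*1000).astype(np.float32)))
    b=blob((H>100)&(H<125)&(S>120)&(v>180)); B=ray(n,pts(b),.036)[:,:2];print(" blue",cv2.minAreaRect((B*1000).astype(np.float32)))
    w=blob((S<40)&(V>170)&(v>150)); W=ray(n,pts(w),.014)[:,:2];print(" dock",cv2.minAreaRect((W*1000).astype(np.float32)))
    g=blob((H>50)&(H<85)&(S>120)); print(" cuff",ray(n,pts(g),.03).mean(0))
    return np.array(c)/1000
c=meas("top",im);meas("scene",s2)
print(mark(im,c)); print("bracket",ray("top",[(188,213),(205,237),(196,224)],.03)); print("post",ray("top",[(291,219)],.08))
E
```

```text
top ring (526.9860229492188, 20.04239845275879) 54.493343353271484
 yellow 124 [0.5195 0.16  ] ((521.6295776367188, 160.69969177246094), (87.29047393798828, 6.720981121063232), 3.631767988204956)
 blue ((523.3665771484375, 105.09430694580078), (105.26077270507812, 126.9519271850586), 3.7567405700683594)
 dock ((508.8036193847656, 108.2894287109375), (184.78521728515625, 354.8926086425781), 12.091708183288574)
 cuff [ 0.5401 -0.2197  0.03  ]
scene ring (535.384521484375, 27.959718704223633) 60.74443054199219
 yellow 928 [ 0.9624 -0.3814] ((967.7518310546875, -358.48797607421875), (259.6324768066406, 47.39826202392578), 89.830810546875)
 blue ((525.335693359375, 108.61415100097656), (111.90990447998047, 137.43173217773438), 1.42806077003479)
 dock ((558.9298706054688, 66.6436767578125), (639.9744873046875, 971.4515380859375), 61.720787048339844)
 cuff [ 0.5415 -0.2119  0.03  ]
(1, np.float64(-161.78144997621712), np.float64(0.021353622643706334))
bracket [[0.5444 0.2527 0.03  ]
 [0.4907 0.21   0.03  ]
 [0.5197 0.2325 0.03  ]]
post [[0.5288 0.0187 0.08  ]]
```

The rows are not in the units I measure in: turns go in shares of pi/2 rad. I convert before sending: 0.369 rad / 1.5708 = 0.2349.

```bash
echo '[[0,[-0.1,0.09,0.01],0.0637],[0,[-0.2,0.17,0.02],0.1273],[0,[-0.3,0.26,0.02],0.2349],[0,[-0.455,0.391,0.03],0.2349],[0,[-0.455,0.391,0.03],0.2349],[0,[-0.455,0.391,0.03],0.2349],[0,[-0.455,0.391,0.03],0.2349],[0,[-0.455,0.391,0.03],0.2349],[0,[-0.455,0.391,0.03],0.2349],[0,[-0.455,0.391,0.03],0.2349],[0,[-0.455,0.391,0.03],0.2349],[0,[-0.455,0.391,0.03],0.2349],[0,[-0.455,0.391,0.03],0.2349],[0,[-0.455,0.391,0.03],0.2349],[0,[-0.455,0.391,0.03],0.2349],[0,[-0.455,0.391,0.03],0.2349],[0,[-0.455,0.391,0.03],0.2349],[0,[-0.455,0.391,0.03],0.2349]]' | python3 nudge.py 20
python3 - <<'E'
from h import *
im=optics.grab_frame("top"); print(get_state()["eef_pos"],get_state()["force"])
cv2.imwrite("pics/top1.png",cv2.resize(im[150:300,200:400,::-1],(800,600)))
E
```

```text
t: 1.6
eef_pos: [0.5263, -0.1009, 0.1962]
ee_rot: [-3.142, -0.001, -3.141]
force: [0.2, -0.3, 0.4]
width: 0.0005
gripper_force: 0.0
[ 0.5262 -0.1014  0.1964] [-0.609  -0.2586  0.0958]
```

View pics/top1.png

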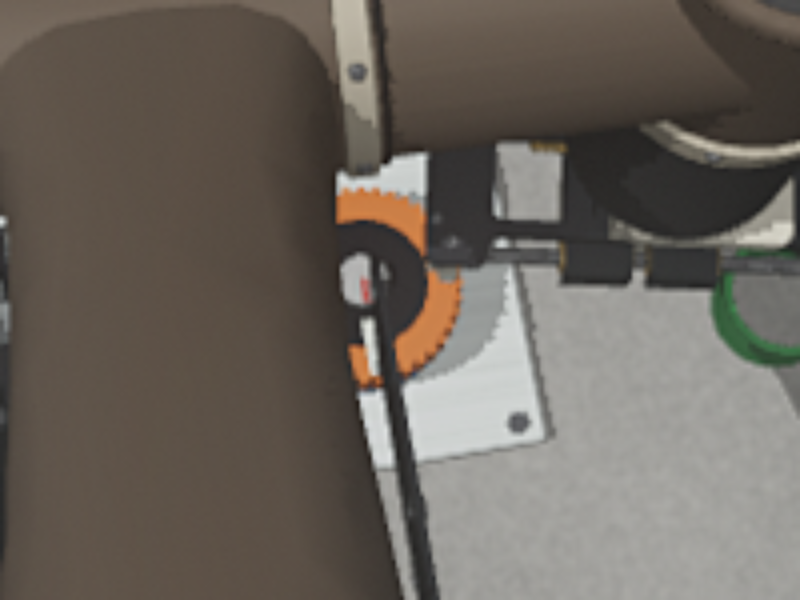

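The crop shows the mark beside the red line at (370,345) and the hand on the right side of the ring. The arm hides the left half of the ring. Next I descend beside the ring and feel for contact.

```bash
echo '[[0,[0,0,0.04],0],[0,[0,0,0.08],0],[0,[0,0,0.12],0],[0,[0,0,0.148],0],[0,[0,0.02,0.148],0],[0,[0,0.04,0.148],0],[0,[0,0.043,0.148],0],[0,[0,0.043,0.148],0]]' | python3 nudge.py; echo '[[0,[0,0.002,0],0],[0,[0,0.002,0],0]]' | python3 nudge.py;echo '[[0,[0,0.002,0],0],[0,[0,0.002,0],0]]' | python3 nudge.py;echo '[[0,[0,0.002,0],0],[0,[0,0.002,0],0]]' | python3 nudge.py
```

```text
t: 2.32
eef_pos: [0.5267, -0.058, 0.0487]
ee_rot: [-3.142, 0.0, -3.142]
force: [0.7, 0.1, 0.7]
width: 0.0001
gripper_force: 0.0
t: 2.48
eef_pos: [0.5268, -0.0565, 0.049]
ee_rot: [3.141, 0.001, 3.14]
force: [-1.1, -0.4, 0.8]
width: 0.0005
gripper_force: 0.0
t: 2.65
eef_pos: [0.5268, -0.0542, 0.0488]
ee_rot: [3.141, 0.001, 3.141]
force: [-0.2, 0.1, 0.3]
width: 0.0006
gripper_force: 0.0
t: 2.82
eef_pos: [0.5268, -0.0519, 0.0487]
ee_rot: [3.142, 0.0, 3.141]
force: [0.4, 0.3, -0.3]
width: 0.0002
gripper_force: 0.0
```

```bash
for i in 1 2 3 4 5; do :; done; echo '[[0,[0,0.002,0],0],[0,[0,0.002,0],0]]' | python3 nudge.py | sed -n '2p;4p';echo '[[0,[0,0.002,0],0],[0,[0,0.002,0],0]]' | python3 nudge.py| sed -n '2p;4p';echo '[[0,[0,0.002,0],0],[0,[0,0.002,0],0]]' | python3 nudge.py| sed -n '2p;4p'
```

```text
eef_pos: [0.5267, -0.0501, 0.0486]
force: [-0.1, -3.8, 0.5]
eef_pos: [0.5266, -0.0495, 0.0489]
force: [2.0, -12.6, 1.9]
eef_pos: [0.5265, -0.0489, 0.0491]
force: [3.2, -22.4, 1.6]
```

Contact is at TCP y = −0.050, so the tip's half extent is about 15 mm and the stiffness about 5 N/mm. Now the first quarter orbit.

```bash
echo '[[0,[-0.0095,0,0],0],[0,[-0.0227,0.0017,0],0],[0,[-0.035,0.0068,0],0],[0,[-0.0456,0.0149,0],0],[0,[-0.0537,0.0255,0],0],[0,[-0.0588,0.0378,0],0],[0,[-0.0605,0.051,0],0],[0,[-0.0605,0.066,0],0],[0,[-0.0605,0.066,0],0]]' | python3 nudge.py
python3 - <<'E'
from h import *
im=optics.grab_frame("scene"); 
cv2.imwrite("pics/s2.png",cv2.resize(im[150:300,200:400,::-1],(800,600)))
E
```

```text
t: 4.07
eef_pos: [0.5927, 0.023, 0.05]
ee_rot: [3.14, 0.009, -3.139]
force: [12.7, 1.1, -3.5]
width: 0.0005
gripper_force: 6.1
```

View pics/s2.png

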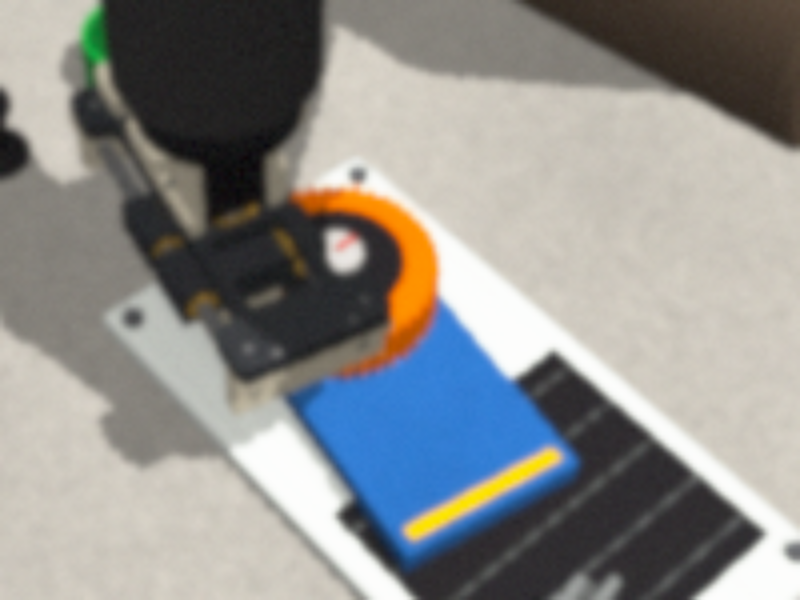

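The mark has left the red line and is hidden under the hand, so the ring turns with the finger. Next comes half an orbit.

```bash
echo '[[0,[0,0.015,0],0],[0,[0.0017,0.0282,0],0],[0,[0.0068,0.0405,0],0],[0,[0.0149,0.0511,0],0],[0,[0.0255,0.0592,0],0],[0,[0.0378,0.0643,0],0],[0,[0.051,0.066,0],0],[0,[0.0605,0.066,0],0],[0,[0.07,0.066,0],0],[0,[0.0832,0.0643,0],0],[0,[0.0955,0.0592,0],0],[0,[0.1061,0.0511,0],0],[0,[0.1142,0.0405,0],0],[0,[0.1193,0.0282,0],0],[0,[0.121,0.015,0],0],[0,[0.121,0,0],0],[0,[0.121,0,0],0]]' | python3 nudge.py
python3 - <<'E'
from h import *
im=optics.grab_frame("scene"); 
cv2.imwrite("pics/s3.png",cv2.resize(im[150:300,200:400,::-1],(800,600)))
E
```

```text
t: 5.53
eef_pos: [0.4624, 0.0179, 0.0479]
ee_rot: [-3.14, -0.006, 3.14]
force: [-10.5, -1.4, 7.9]
width: 0.0002
gripper_force: 5.5
```

View pics/s3.png

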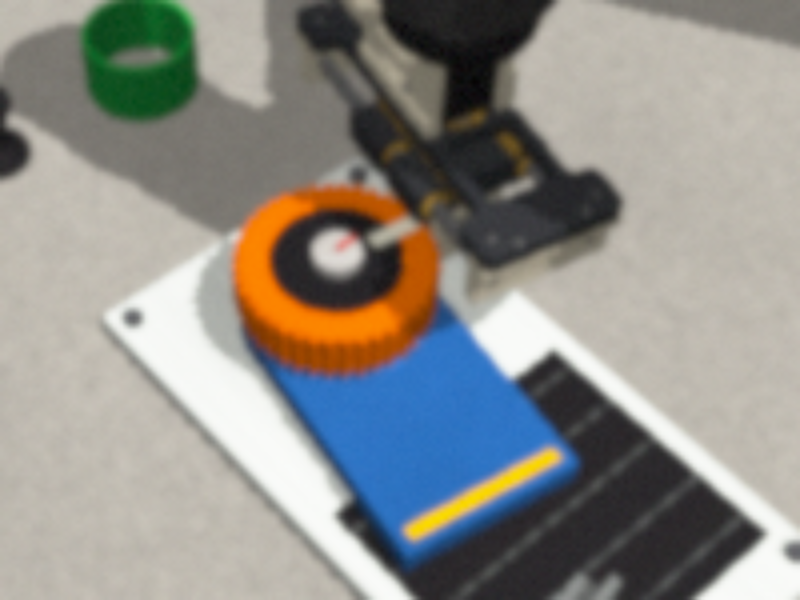

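The mark is at crop (393,231), full-picture pixel about (298,208), close to the red line again. I compute its angle.

```bash
python3 - <<'E'
from h import *
P=ray("scene",[(200+372/4,150+242/4),(200+393/4,150+231/4),(200+418/4,150+218/4)],.072)[:,:2]-[.527,.020]
print(P,np.degrees(np.arctan2(P[:,1],P[:,0]))%360)
im=cv2.imread("pics/scene0.png")[:,:,::-1]; h=hsv(im.copy());v,u=np.mgrid[:420,:560]
c=ray("scene",[(200+337/4,150+250/4)],.08)-[.527,.020,0]; print(c)
E
```

```text
[[-0.0204 -0.0002]
 [-0.0341 -0.0016]
 [-0.0505 -0.0033]] [180.6039 182.737  183.712 ]
[[0.0019 0.0017 0.08  ]]
```

The ring has turned about 6.12 rad, which matches rolling without slip. I run the next half orbit, then a quarter plus a bit.

```bash
echo '[[0,[0,-0.015,0],0],[0,[-0.0017,-0.0282,0],0],[0,[-0.0068,-0.0405,0],0],[0,[-0.0149,-0.0511,0],0],[0,[-0.0255,-0.0592,0],0],[0,[-0.0378,-0.0643,0],0],[0,[-0.051,-0.066,0],0],[0,[-0.0605,-0.066,0],0],[0,[-0.07,-0.066,0],0],[0,[-0.0832,-0.0643,0],0],[0,[-0.0955,-0.0592,0],0],[0,[-0.1061,-0.0511,0],0],[0,[-0.1142,-0.0405,0],0],[0,[-0.1193,-0.0282,0],0],[0,[-0.121,-0.015,0],0],[0,[-0.121,0,0],0],[0,[-0.121,0,0],0]]' | python3 nudge.py
echo '[[0,[0,0.015,0],0],[0,[0.0017,0.0282,0],0],[0,[0.0068,0.0405,0],0],[0,[0.0149,0.0511,0],0],[0,[0.0255,0.0592,0],0],[0,[0.0378,0.0643,0],0],[0,[0.0378,0.0643,0],0]]' | python3 nudge.py
python3 - <<'E'
from h import *
im=optics.grab_frame("scene"); 
cv2.imwrite("pics/s4.png",cv2.resize(im[150:300,200:400,::-1],(800,600)))
E
```

```text
t: 7.0
eef_pos: [0.5928, 0.023, 0.0499]
ee_rot: [3.14, 0.009, -3.139]
force: [12.5, 1.5, -3.2]
width: 0.0005
gripper_force: 6.2
t: 7.58
eef_pos: [0.552, 0.0886, 0.0501]
ee_rot: [3.137, 0.007, -3.14]
force: [0.9, 13.2, 1.5]
width: 0.0003
gripper_force: 5.1
```

View pics/s4.png

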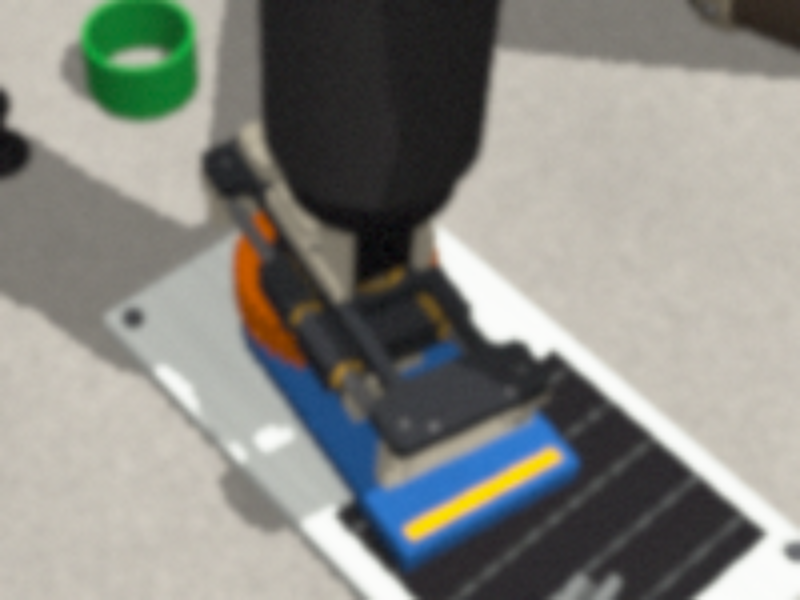

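The hand hides the ring. By rolling it should be at about 11.8 rad, so I roll about 0.7 rad more, then back off to the clamp's −x side and look.

```bash
echo '[[0,[0.0132,0.0017,0],0],[0,[0.0227,0.0017,0],0],[0,[0.0322,0.0017,0],0],[0,[0.0454,0,0],0],[0,[0.049,0.013,0],0],[0,[0.05,0.016,-0.02],0],[0,[0.06,0.025,-0.04],0],[0,[0.09,0.035,-0.04],0],[0,[0.108,0.041,-0.04],0],[0,[0.108,0.041,-0.04],0],[0,[0.108,0.041,-0.04],0]]' | python3 nudge.py
python3 - <<'E'
from h import *
im=optics.grab_frame("scene"); 
cv2.imwrite("pics/s5.png",cv2.resize(im[150:300,200:400,::-1],(800,600)))
E
```

```text
t: 8.55
eef_pos: [0.4412, 0.1261, 0.089]
ee_rot: [3.141, 0.001, -3.14]
force: [0.7, 1.3, -0.2]
width: 0.0006
gripper_force: 0.0
```

View pics/s5.png

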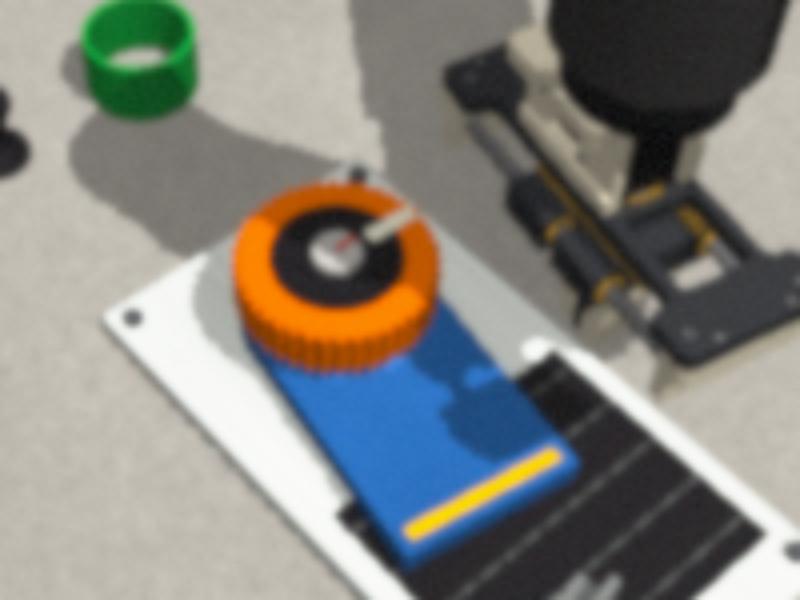

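The mark is at crop (390,226), lined up with the red line, so the ring is at two turns. Next I descend beside the clamp's −x edge and push it round.

```bash
echo '[[0,[0,0,0.03],0],[0,[0,0,0.061],0],[0,[0,0,0.061],0],[0,[-0.015,0,0.061],0]]' | python3 nudge.py; echo '[[0,[-0.018,0.01,0],0],[0,[-0.035,0.018,0],0],[0,[-0.051,0.022,0],0],[0,[-0.066,0.024,0],0],[0,[-0.082,0.024,0],0],[0,[-0.098,0.022,0],0],[0,[-0.114,0.017,0],0],[0,[-0.13,0.011,0],0],[0,[-0.146,0.001,0],0],[0,[-0.147,-0.001,0],0],[0,[-0.147,-0.001,0],0]]' | python3 nudge.py
echo '[[0,[0.006,0.015,0],0],[0,[0.006,0.018,-0.04],0],[0,[0.006,0.03,-0.08],0],[0,[0.04,0.06,-0.1],0],[0,[0.08,0.06,-0.1],0],[0,[0.12,0.06,-0.1],0],[0,[0.12,0.06,-0.1],0]]' | python3 nudge.py
python3 - <<'E'
from h import *
im=optics.grab_frame("scene"); 
cv2.imwrite("pics/s6.png",cv2.resize(im[150:350,200:420,::-1],(660,600)))
E
```

```text
t: 8.93
eef_pos: [0.454, 0.1236, 0.0262]
ee_rot: [-3.138, -0.005, 3.141]
force: [0.5, -0.3, 0.9]
width: 0.0002
gripper_force: 0.0
t: 9.85
eef_pos: [0.6047, 0.1239, 0.0281]
ee_rot: [3.141, 0.001, 3.14]
force: [0.6, -0.1, 0.6]
width: 0.0007
gripper_force: 0.0
t: 10.43
eef_pos: [0.4769, 0.1831, 0.1282]
ee_rot: [3.142, -0.002, -3.141]
force: [-1.4, -1.9, -2.8]
width: 0.0005
gripper_force: 0.0
```

View pics/s6.png

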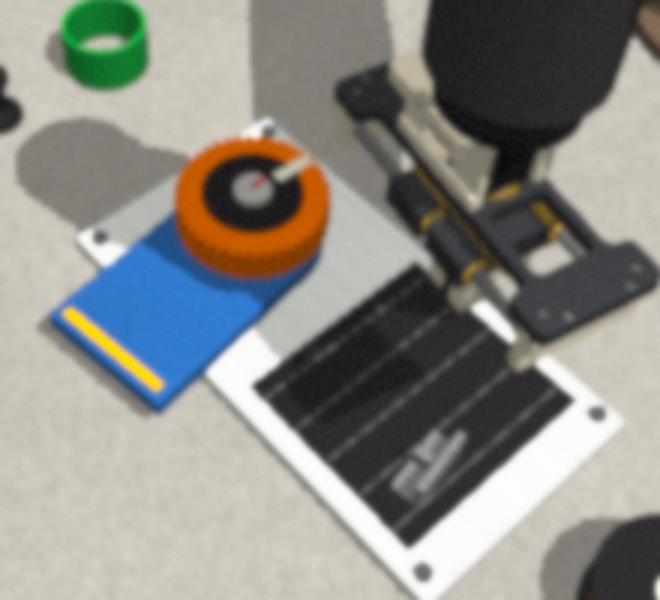

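The clamp is off the build plate with its yellow end at crop (112,350), the mark is still on the red line at crop (293,167), and the bracket is in place. I check the angles, then hand in.

```bash
python3 - <<'E'
from h import *
P=ray("scene",[(200+112/3,150+350/3)],.036)[0,:2]-[.527,.020]; M=ray("scene",[(200+293/3,150+167/3)],.074)[0,:2]-[.527,.020]
a=np.radians(102)-np.arctan2(P[1],P[0]); m=np.degrees(np.arctan2(M[1],M[0]))%360
print("clamp",a,np.hypot(*P),"mark vs 192:",m)
if a>1.2 and abs(m-192)<45: print(arm.job_done())
E
```

```text
clamp 1.4269752161008227 0.14241016681258298 mark vs 192: 189.4645393720184
the job is handed in; nothing more can be done
None
```

The job is handed in: by my camera measurements the ring stands at two full turns (within about 3°) and the clamp plate is swung about 1.43 rad, off the build plate. The bracket and cuff looked undisturbed in the last picture; I did not re-measure the loose things, and the hand-in gave no verdict.

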